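# Load the label cassette into the ward's label printer

## Task

Pick up the grey label cassette by its blue fin and slide it, nose first, into the bay at the front of the cream label printer until it is fully home against the stop. The guides inside cannot be seen and are rarely central: find the long guide by touch and let it line the cassette up, and do not force anything. Then let go of the cassette, press the green feed button on the printer's top all the way down and release it; leave the mouse, pen pot and stapler where they are.

Things in the scene. Friction and masses are not known exactly. Their poses are not given: they have to be found in the camera images.
- cassette: Loose grey open label cassette with white label stock, a flat slab 200 long (x) x 110 wide (y) x 22 high, about 0.32 kg. Origin: centre of its underside. +x points to the nose, the end that goes in first; the two vertical corners of the nose are rounded (radius 4). Only the first 110 goes into the printer; the tail stays outside.
- cassette_fin (a point): Grip point of the upright blue fin on the cassette's tail deck, 75 behind the cassette's origin (towards -x), at height 48 above its underside. The fin is 14 thick (y), 40 long (x) and stands from 22 to 69 above the underside; hold it with the fingers on its two flat sides, from above.
- cassette_nose (a point): Middle of the bottom edge of the cassette's nose, 100 ahead of the cassette's origin.
- printer: Fixed cream label printer. Origin: on the desk under the middle of its housing; +x goes from its front face straight into the bay (insertion direction), +y is left seen that way. Housing 170 deep (x -85 to 85), 212 wide, top 105 above the desk (rear lid 110). Its floor, hidden guides and stop, all rigid, must not be loaded by the cassette with more than 40 N: leverage adds up, so keep the hand's push under 12.
- shelf_edge (a point): Middle of the top front edge of the printer's grey floor plate (printer x = -170, z = 10). The plate is 10 thick and 212 wide; it sticks out 85 in front of the face as a shelf without side walls, and runs on as the bay's floor. The cassette slides on it.
- bay_mouth (a point): Middle of the lower edge of the bay's mouth on the front face (printer x = -85, y = 0, z = 10). The mouth is 176 wide (y -88 to 88) and 32 high. A way in: enter about 30 deep with the cassette some 25 to the -y side of the middle, move it to +y until it touches the long guide, ease off about 1.5, slide it in straight.
- bay_stop (a point): Middle of the foot of the stop at the bay's back, 110 behind the face (printer x = 25). Steel guides parallel to x run up to it: a long one on the +y side, beginning 2 behind the face, a short one on the -y side, beginning 45 behind it. The gap between them is 113, but the pair stands up to 20 to either side of the middle, different each time, so the long one's inner face is at y = 36 to 77.
- feed_top (a point): Middle of the top face of the round green feed button, 26 across, on the printer's top near the front left; it is pressed straight down.
- feed (a joint): Travel of the feed button in m: 0 up, 0.006 fully down; a spring returns it and it takes 5 N to push it fully down. It counts as pressed beyond 0.004.
- mouse: Black computer mouse, 100 x 58 x 26, loose on the desk. Origin: centre of its underside. Leave alone.
- penpot: Black round pen pot with pens, 68 across, 151 high with the pens, loose on the desk. Origin: centre of its underside. Leave alone.
- stapler: Red and black stapler, 130 x 34 x 45, loose on the desk. Origin: centre of its underside. Leave alone.
Mind the look-alikes: they are no part of the job. Leave any turquoise look-alike of the cassette alone.

How it is judged:
By the outcome, as a careful person would: the job done as asked, in the order asked, and still so for the second after the job is handed in, with the robot touching nothing.
It also fails if it takes over 66 s, if anything falls off the work surface, if the arm or the gripper's body presses on something with over 40 N, if the wrist force passes 120 N, or if a joint passes its speed limit or range.

## Robot

A 6-joint arm with a two-finger parallel gripper is mounted at the origin on the work surface. World frame = base frame: x ahead of the robot, y to its left, z up, the work surface at z = 0. Lengths are in m, angles in degrees, forces in N, time in s.
With the tool pointing down it reaches from about 0.4 to 0.925 m from the base axis. Payload 3.4 kg.
Tool frame: the origin (TCP) lies midway between the tips of the shut fingers; the grasp point (between the pads) lies 19 mm behind it; z points along the fingers, y is the line along which they close (so a half turn about z gives the same grasp; the last joint's range is limited). The gripper opens to 85 mm and grips with 20 to 120 N. Pads are 22 mm wide; open, the fingers measure 114 mm over their backs; the gripper's body (76 mm by 85 mm) begins 54 mm behind the grasp point. The pads swing forward as they close: fully open they stand 13 mm farther back than shut.
Start: joints at [-78.237, 17.578, 86.31, -0, 76.112, -4.211], TCP at [0.158, -0.553, 0.231] pointing down, gripper open.
Joint ranges: [-179.03, 179.03], [-60, 130.46], [8.19, 133.38], [-81.62, 261.62], [5.75, 156.47], [-153.77, 153.77]. Speed limits (degrees/s): [147.25, 147.25, 180, 180, 180, 180].

## Interface

Orientations are given as [roll, pitch, yaw] about the fixed x, y, z axes, in that order (R = Rz(yaw) Ry(pitch) Rx(roll)).
In Python, from workcell import telemetry, viewer, bot gives the robot as it stands.
- The arm moves only by the shell command python3 -m handwheel 'ROWS' [FORCE]. ROWS is JSON, a list that holds one entry, the list of rows, each a list of 7 numbers: the shift along the tool's x, y, z in mm, then the turn, a rotation vector about the tool's x, y, z in degrees, then the opening, from 0 (shut) to 1 (fully open). A call has 1 to 10 rows; each row is the pose to reach, as a shift and turn from the pose commanded when the call began, along the tool's axes at that moment; what a row does not reach only later rows make up. A row lasts 1/8 s, in which the tool goes at most 62.5 mm and 10.7 degrees, less where a joint would pass 70% of its speed; a pose out of reach is approached as far as the arm can. A call with a gripper value outside its range is refused whole. The fingers move at their own pace and stop on an object; FORCE is the grip in N (left out, the last holds). Time passes only in rows, so rows that repeat a pose let the fingers close. It gives the time, the measured TCP pose, the force, the opening and the grip force at its end, in the units of the state.
- telemetry.get_obs(): the state, without advancing time (a new reading comes with each control period).
- viewer.read_camera(name): name is "side" or "top" or "wrist"; returns (picture, depth): 384x512x3 uint8, blue, green, red; 384x512 float32, m along the optical axis (not along the pixel's ray), 0 where there is no reading.
- viewer.camera_params(name): a dict with "vertical_fov" (degrees; the focal length in pixels is half the picture's height over the tangent of half this angle, whatever the lens; pixels are square), "cx", "cy" (the principal point, pixels), "world_from_camera" (4x4, takes a point from camera to world coordinates). Camera axes: x right, y down, z forward; pixel columns grow to the right and rows downward; lengths in m; the calibration is good to about 2 mm. A picture is of the moment at which its call begins: read the wrist's pose just before it. camera_params takes no time and is no camera call; for the wrist camera it gives the pose at the moment of the call.
- bot.job_done(): hands the job in; it is judged then, once.
The state is a dict: "clock": time; "joint_positions": joint angles; "dq": joint speeds; "joint_torque": joint torques, N m; "position": TCP position; "tcp_rot": TCP orientation; "wrist_force": force on the tool from outside, world axes, zero at the start; "ft_torque": the same for the moment, N m; "opening": opening from 0.0 (shut) to 1.0 (fully open); "gripper_force": force on a finger pad.
Only numpy, scipy, OpenCV 4.12 (cv2) and the standard library are available. Lean on these libraries where they do the work, as an engineer would, in place of code of your own. Each camera call takes 0.05 s, during which the arm holds its last target. There are 200 camera calls.

## Working session

There is one attempt and no reset: what is moved stays moved. The work goes in short steps, Python scripts to look and compute and a shell command to move; the robot and the scene stay as the last step left them, time stands still between calls to the robot, and variables do not carry over. Pictures are saved under pics/ and viewed, at most 10 in all, crops included, and the job is handed in when it is done.

```bash
mkdir -p pics; ls; python3 - <<'E'
from workcell import telemetry, viewer, bot
import numpy as np, cv2
np.set_printoptions(precision=4,suppress=True)
for n in ("top","side"):
    im,d=viewer.read_camera(n); p=viewer.camera_params(n)
    cv2.imwrite(f"pics/{n}0.png",im); np.savez(f"pics/{n}0.npz",im=im,d=d,W=p["world_from_camera"],f=192/np.tan(np.radians(p["vertical_fov"]/2)),c=(p["cx"],p["cy"]))
    print(n,p)
print(telemetry.get_obs())
E
```

```text
pics
top {'vertical_fov': 49.83563994092851, 'cx': 264.4688190509749, 'cy': 194.671160166571, 'world_from_camera': array([[ 0.0123, -0.9932,  0.1158,  0.3423],
       [-0.9999, -0.0134, -0.0089,  0.0038],
       [ 0.0104, -0.1157, -0.9932,  1.5414],
       [ 0.    ,  0.    ,  0.    ,  1.    ]])}
side {'vertical_fov': 45.680730597617256, 'cx': 256.2747950872154, 'cy': 187.03858828795614, 'world_from_camera': array([[-0.873 , -0.265 ,  0.4094, -0.1259],
       [-0.4873,  0.4419, -0.7532,  1.1575],
       [ 0.0187, -0.857 , -0.5149,  0.9134],
       [ 0.    ,  0.    ,  0.    ,  1.    ]])}
{'clock': 0.1, 'joint_positions': array([-78.2349,  17.6166,  86.3756,  -0.0014,  76.1122,  -4.2126]), 'dq': array([-0.0385, -0.1509, -0.2184, -0.0978, -0.0732, -0.0528]), 'joint_torque': array([ -0.0008, -45.8531, -25.2609,  -0.0002,   0.0056,   0.    ]), 'position': array([ 0.1581, -0.5522,  0.2305]), 'tcp_rot': array([-179.8958,   -0.0063,   15.9781]), 'wrist_force': array([-0.5332, -0.4151, -0.4016]), 'ft_torque': array([ 0.0139,  0.0121, -0.032 ]), 'gripper_force': 0.0, 'opening': 0.9997557254890944}
```

View pics/top0.png

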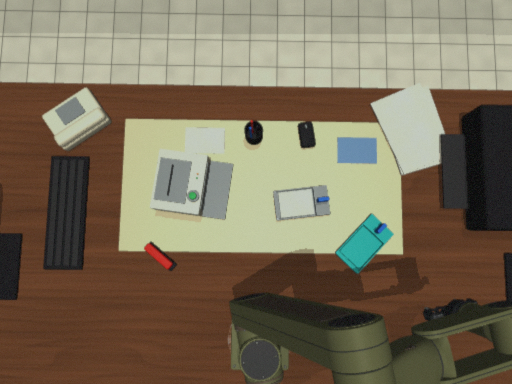

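View pics/side0.png

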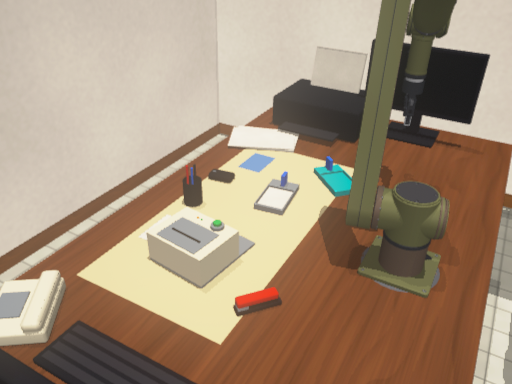

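The top view shows the printer at (182,183) with its front facing right, the shelf at (217,190), and the green button at (193,196).

Candidates for the cassette:
- the grey slab at (302,203), blue fin at (323,200)
- the turquoise look-alike at (365,243), fin at (381,229)
- the blue card at (357,150)

I choose the grey one with white stock. Next is a close crop and the measurements.

```bash
cat > h.py <<'E'
import numpy as np, cv2
np.set_printoptions(precision=4,suppress=True)
def load(n):
    z=np.load(f"pics/{n}.npz"); return z["im"],z["d"],z["W"],float(z["f"]),z["c"]
def cloud(n):
    im,d,W,f,c=load(n); v,u=np.mgrid[:384,:512]
    P=np.stack([(u-c[0])/f*d,(v-c[1])/f*d,d],-1)@W[:3,:3].T+W[:3,3]
    P[d<=0]=np.nan
    return im,P
def snap(name,out):
    from workcell import viewer
    p=viewer.camera_params(name); im,d=viewer.read_camera(name)
    cv2.imwrite(f"pics/{out}.png",im)
    np.savez(f"pics/{out}.npz",im=im,d=d,W=p["world_from_camera"],f=192/np.tan(np.radians(p["vertical_fov"]/2)),c=(p["cx"],p["cy"]))
def rect(P,m,name):
    q=P[m]; q=q[~np.isnan(q[:,0])]
    r=cv2.minAreaRect((q[:,:2]*1000).astype(np.float32))
    print(name,len(q),"mean",q.mean(0),"rect c/size/ang",np.round(r[0],1),np.round(r[1],1),round(r[2],2),"z med",np.median(q[:,2]))
E
python3 - <<'E'
from h import *
for n in ("top0","side0"):
    im,P=cloud(n); hsv=cv2.cvtColor(im,cv2.COLOR_BGR2HSV); z=P[...,2];x=P[...,0];y=P[...,1]
    H,S,V=[hsv[...,i].astype(int) for i in range(3)]
    print(n)
    box=(y<0.02)&(y>-0.30)&(x>0.24)&(x<0.45)
    blue=(H>105)&(H<130)&(S>120)&(z>0.03)
    rect(P,blue&box&(x>.25),"fin")
    rect(P,blue&box&(z>.062),"fintop")
    rect(P,(S<80)&(z>0.012)&(z<0.035)&box,"cassette")
    g=(H>45)&(H<85)&(S>120)&(z>0.07)&(z<.16); rect(P,g,"button")
    pb=(y<0.5)&(y>0.1)&(x>0.2)&(x<0.55)
    rect(P,pb&(z>0.095)&(z<.115),"printer top")
    rect(P,pb&(S<60)&(z>0.005)&(z<.016)&(V<150),"shelf")
im=cv2.imread("pics/top0.png")
cv2.imwrite("pics/crop0.png",cv2.resize(im[130:270,145:400],None,fx=3.1,fy=3.1,interpolation=cv2.INTER_CUBIC))
E
```

```text
top0
fin 0 mean [nan nan nan] rect c/size/ang [0. 0.] [0. 0.] 0.0 z med nan
fintop 0 mean [nan nan nan] rect c/size/ang [0. 0.] [0. 0.] 0.0 z med nan
cassette 127 mean [ 0.4378 -0.1156  0.0196] rect c/size/ang [ 400.6 -159.7] [225.8 107.6] 80.69 z med 0.019456931928493626
button 43 mean [0.5168 0.1005 0.1254] rect c/size/ang [ 569.4 -254.6] [1009.6  282.4] 89.64 z med 0.12701764259415138
printer top 1325 mean [0.4986 0.3001 0.1074] rect c/size/ang [504.6 298.1] [174.3 111.9] 82.97 z med 0.10745521279037296
shelf 672 mean [0.4853 0.178  0.011 ] rect c/size/ang [436.8 268.2] [186.7 362.5] 45.5 z med 0.011018258766788969
side0
fin 0 mean [nan nan nan] rect c/size/ang [0. 0.] [0. 0.] 0.0 z med nan
fintop 0 mean [nan nan nan] rect c/size/ang [0. 0.] [0. 0.] 0.0 z med nan
cassette 95 mean [ 0.4404 -0.1116  0.018 ] rect c/size/ang [ 448.2 -147.6] [ 20.8 193.6] 6.95 z med 0.017471136721553093
button 20 mean [0.5037 0.2417 0.1261] rect c/size/ang [503.6 241.8] [14.8 20. ] 33.47 z med 0.1258496668300254
printer top 1371 mean [0.4951 0.3104 0.1047] rect c/size/ang [502.3 299.8] [176.1 113.3] 84.16 z med 0.10477804314155381
shelf 79 mean [0.438  0.3197 0.0086] rect c/size/ang [381.4 311.6] [248.2 216.9] 66.59 z med 0.007833335103856753h.py:18: RuntimeWarning: Mean of empty slice.
  print(name,len(q),"mean",q.mean(0),"rect c/size/ang",np.round(r[0],1),np.round(r[1],1),round(r[2],2),"z med",np.median(q[:,2]))
  ret = um.true_divide(
  return _methods._mean(a, axis=axis, dtype=dtype,
  ret = ret.dtype.type(ret / rcount)
```

View pics/crop0.png

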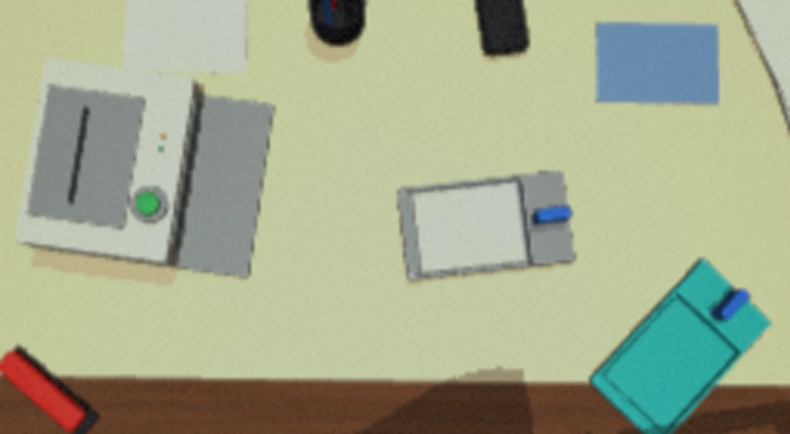

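The crop confirms it. The grey cassette with white stock is centred near (485,226) in the crop, its nose is to the left, and its blue fin is at (552,215). The turquoise one at (685,345) is left alone. Now I'll refine with tighter masks.

```bash
python3 - <<'E'
from h import *
for n in ("top0","side0"):
    im,P=cloud(n); hsv=cv2.cvtColor(im,cv2.COLOR_BGR2HSV); z=P[...,2];x=P[...,0];y=P[...,1]
    H,S,V=[hsv[...,i].astype(int) for i in range(3)]
    print(n)
    box=(y<0.02)&(y>-0.26)&(x>0.38)&(x<0.58)
    blue=(H>105)&(H<130)&(S>120)
    rect(P,blue&box&(z>.055)&(z<.08),"fintop")
    rect(P,box&(z>0.012)&(z<0.032)&~blue,"cassette")
    pb=(y<0.5)&(y>0.1)&(x>0.36)&(x<0.62)
    g=(H>45)&(H<85)&(S>120)&(z>0.07)&(z<.16)&pb; rect(P,g,"button")
    rect(P,pb&(z>0.09)&(z<.119),"printer top")
    rect(P,pb&(S<60)&(z>0.005)&(z<.018)&(y<.30),"shelf")
    m=(pb&(S<60)&(z>0.005)&(z<.018)&(y<.30)).astype(np.uint8)*255
    # ray-cast shelf outline corners on z=0.01, and printer-top corners
    im_,d,W,f,c=load(n)
    def ray(px,h):
        r=W[:3,:3]@np.array([(px[0]-c[0])/f,(px[1]-c[1])/f,1]); o=W[:3,3]; return o+r*(h-o[2])/r[2]
    cs=box&(z>0.012)&(z<0.09)
    for nm,mm,h in (("shelf",m,.01),("cass",(box&(z>.012)&(z<.032)).astype(np.uint8)*255,.022),("top",(pb&(z>.09)&(z<.119)).astype(np.uint8)*255,.107)):
        k=cv2.findContours(mm,cv2.RETR_EXTERNAL,cv2.CHAIN_APPROX_NONE)[0]; k=max(k,key=cv2.contourArea)
        w=np.array([ray(p[0],h)[:2]*1000 for p in k],np.float32); r=cv2.minAreaRect(w)
        print(nm,np.round(r[0],1),np.round(r[1],1),round(r[2],2)); print(np.round(cv2.boxPoints(r)).tolist())
E
```

```text
top0
fintop 42 mean [ 0.5022 -0.2194  0.0694] rect c/size/ang [ 502.8 -219.3] [12.6 36. ] 6.84 z med 0.0687521601729213
cassette 1354 mean [ 0.4942 -0.1465  0.0194] rect c/size/ang [ 487.5 -125.6] [123.2 247. ] 10.23 z med 0.019080254895421422
button 37 mean [0.5017 0.2398 0.127 ] rect c/size/ang [501.9 240. ] [22.1 20. ] 58.45 z med 0.12683059095058224
printer top 2380 mean [0.5344 0.293  0.1077] rect c/size/ang [539.5 293.4] [175.1 182.2] 82.87 z med 0.10790566465237583
shelf 1326 mean [0.5096 0.1694 0.0106] rect c/size/ang [490.2 199.2] [259.1 198.3] 0.2 z med 0.010441052314566823
shelf [526.7 165.5] [ 95.  196.5] 83.4
[[424.0, 130.0], [619.0, 107.0], [630.0, 201.0], [435.0, 224.0]]
cass [ 494.9 -146.2] [112.8 200. ] 7.26
[[426.0, -54.0], [452.0, -252.0], [564.0, -238.0], [538.0, -40.0]]
top [539. 292.] [176.9 182.5] 82.7
[[437.0, 216.0], [618.0, 193.0], [641.0, 368.0], [460.0, 391.0]]
side0
fintop 16 mean [ 0.502  -0.2158  0.0685] rect c/size/ang [ 502.6 -215. ] [11.8 41.6] 11.37 z med 0.06868794826750985
cassette 822 mean [ 0.4924 -0.1404  0.0172] rect c/size/ang [ 494.3 -145.8] [112.9 210.7] 7.12 z med 0.01657891975124509
button 20 mean [0.5037 0.2417 0.1261] rect c/size/ang [503.6 241.8] [14.8 20. ] 33.47 z med 0.1258496668300254
printer top 2354 mean [0.5273 0.3068 0.1046] rect c/size/ang [537.8 295.2] [176.8 183.8] 82.84 z med 0.10502416026674222
shelf 225 mean [0.4516 0.1841 0.0089] rect c/size/ang [442.8 205.3] [ 59.2 173.9] 14.93 z med 0.008742473089363934
shelf [442.9 205.5] [ 59.5 168. ] 14.16
[[393.0, 280.0], [435.0, 117.0], [492.0, 131.0], [451.0, 294.0]]
cass [ 490.5 -136. ] [112.7 214.1] 7.38
[[421.0, -37.0], [448.0, -249.0], [560.0, -235.0], [533.0, -23.0]]
top [529.8 304.4] [189.5 191.1] 84.06
[[425.0, 220.0], [615.0, 200.0], [635.0, 389.0], [445.0, 409.0]]
```

```bash
cat >> h.py <<'E'
from scipy.spatial.transform import Rotation as Ro
def go(p,yaw):
    "tool shift mm and rotvec deg from measured pose to world p (m), tool down with yaw"
    from workcell import telemetry
    o=telemetry.get_obs(); R=Ro.from_euler("xyz",o["tcp_rot"],degrees=True); T=Ro.from_euler("xyz",[180,0,yaw],degrees=True)
    print("t",o["clock"],"pos",o["position"],"rot",o["tcp_rot"],"F",o["wrist_force"],"q",o["joint_positions"])
    print("shift",R.inv().apply(np.array(p)-o["position"])*1000,"turn",(R.inv()*T).as_rotvec(degrees=True))
E
python3 - <<'E'
from h import *
for n in ("top0",):
    im,P=cloud(n); hsv=cv2.cvtColor(im,cv2.COLOR_BGR2HSV); z=P[...,2];x=P[...,0];y=P[...,1]
    S=hsv[...,1].astype(int)
    pb=(y<0.5)&(y>0.06)&(x>0.36)&(x<0.72)
    im_,d,W,f,c=load(n)
    def ray(px,h):
        r=W[:3,:3]@np.array([(px[0]-c[0])/f,(px[1]-c[1])/f,1]); o=W[:3,3]; return o+r*(h-o[2])/r[2]
    for nm,mm,h in (("shelf",pb&(S<60)&(z>0.006)&(z<.02)&(y<.24),.01),("top",pb&(z>.09)&(z<.119),.107)):
        k=cv2.findContours(mm.astype(np.uint8),cv2.RETR_EXTERNAL,cv2.CHAIN_APPROX_NONE)[0]; k=max(k,key=cv2.contourArea)
        w=np.array([ray(p[0],h)[:2]*1000 for p in k],np.float32); r=cv2.minAreaRect(w)
        print(nm,np.round(r[0],1),np.round(r[1],1),round(r[2],2)); print(np.round(cv2.boxPoints(r)).tolist())
go([.503,-.2195,.2],97.3)
E
```

```text
shelf [536.9 165.1] [ 91.7 217.2] 82.75
[[423.0, 133.0], [639.0, 106.0], [650.0, 197.0], [435.0, 224.0]]
top [554.  290.2] [177.1 212.5] 82.66
[[437.0, 216.0], [648.0, 189.0], [671.0, 364.0], [460.0, 392.0]]
t 0.1 pos [ 0.1581 -0.5522  0.2305] rot [-179.8958   -0.0063   15.9781] F [-0.5332 -0.4151 -0.4016] q [-78.2349  17.6166  86.3756  -0.0014  76.1122  -4.2126]
shift [ 423.1474 -224.8349   30.9472] turn [ -0.0817  -0.0792 -81.3219]
```

```bash
python3 -m handwheel '[[[53,-28,4,0,0,-10,0.6],[106,-56,8,0,0,-20,0.6],[159,-84,12,0,0,-30,0.6],[212,-112,16,0,0,-40,0.6],[265,-140,20,0,0,-50,0.6],[318,-168,24,0,0,-60,0.6],[371,-197,28,0,0,-71,0.6],[423,-225,31,0,0,-81.3,0.6],[423,-225,31,0,0,-81.3,0.6],[423,-225,31,0,0,-81.3,0.6]]]' 30; python3 - <<'E'
from h import *
snap("wrist","w1")
go([.503,-.2195,.029],97.3)
im,P=cloud("w1"); hsv=cv2.cvtColor(im,cv2.COLOR_BGR2HSV); H,S,V=[hsv[...,i].astype(int) for i in range(3)]
z=P[...,2]
b=(H>105)&(H<130)&(S>120)&(z>.055)&(z<.08)
rect(P,b,"fintop")
rect(P,(z>.012)&(z<.032)&~((H>105)&(H<130)&(S>120)),"cass")
E
```

```text
clock: 1.35
position: [0.5024, -0.2199, 0.1998]
tcp_rot: [-179.9, -0.0, 97.3]
wrist_force: [-0.2, 0.5, 0.6]
opening: 0.602
gripper_force: 0.0
t 1.4 pos [ 0.502  -0.2205  0.2   ] rot [-179.9199   -0.0074   97.21  ] F [0.9118 0.771  0.0616] q [-28.0976  17.0049  92.0584  -0.0426  71.0064 -35.2937]
shift [  0.8364   1.3274 170.956 ] turn [-0.0801 -0.0075 -0.09  ]
fintop 641 mean [ 0.4816 -0.2673  0.0694] rect c/size/ang [ 456.7 -320.4] [258.1  30.2] 63.37 z med 0.0697840775047372
cass 27718 mean [ 0.4993 -0.1978  0.0196] rect c/size/ang [ 577.  -274.7] [453.8 655.6] 84.96 z med 0.017654814080611675
```

View pics/w1.png

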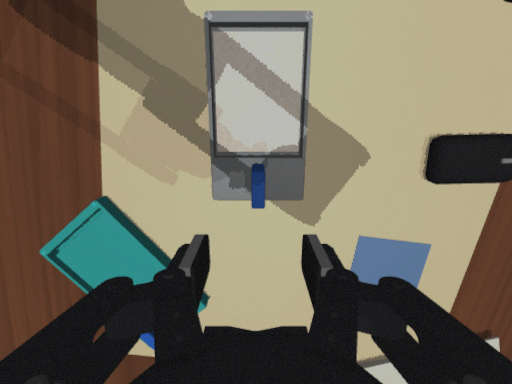

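The wrist view shows the grey cassette upright with its fin at (258,186). The fingers are symmetric about column 256. The turquoise one's finger-side corner is at (205,300), so I must check finger clearance there. I'll isolate the fin and compute its position.

```bash
python3 - <<'E'
from h import *
im,P=cloud("w1"); hsv=cv2.cvtColor(im,cv2.COLOR_BGR2HSV); H,S,V=[hsv[...,i].astype(int) for i in range(3)]
z=P[...,2]; v,u=np.mgrid[:384,:512]; A=(u>235)&(u<285)&(v>150)&(v<220)
bl=(H>105)&(H<130)&(S>120)
rect(P,bl&A&(z>.062)&(z<.075),"fintop")
B=(u>200)&(u<320)&(v<205)
rect(P,(z>.015)&(z<.030)&B&~bl,"cass")
T=(H>80)&(H<100)&(S>100)&(z>.01)&(z<.08); q=P[T]
d=np.array([-.127,.992]);r=q[:,:2]-[.503,-.2195]
print("turq along,cross near",(r@[.992,.127]).max(), [(np.round(p,3)) for p in q[np.argsort(-(r@[.992,.127]))[:3]]])
E
```

```text
fintop 481 mean [ 0.5062 -0.2209  0.0696] rect c/size/ang [ 506.5 -221.8] [12.4 38.1] 7.12 z med 0.06981631640310793
cass 16503 mean [ 0.496  -0.1387  0.0191] rect c/size/ang [ 497.2 -148. ] [110.3 199. ] 7.27 z med 0.017578262375221032
turq along,cross near -0.06824319452723687 [array([ 0.458, -0.406,  0.016]), array([ 0.458, -0.407,  0.023]), array([ 0.458, -0.405,  0.014])]
```

```bash
python3 -m handwheel '[[[-1.5,4,50,0,0,0,0.6],[-1.5,4,100,0,0,0,0.6],[-1.5,4,140,0,0,0,0.6],[-1.5,4,160,0,0,0,0.6],[-1.5,4,170,0,0,0,0.6],[-1.5,4,170,0,0,0,0.6],[-1.5,4,170,0,0,0,0.3],[-1.5,4,170,0,0,0,0],[-1.5,4,170,0,0,0,0],[-1.5,4,170,0,0,0,0]]]' 40;python3 -m handwheel '[[[0,0,0,0,0,0,0],[0,0,0,0,0,0,0],[0,0,0,0,0,0,0]]]' 40
```

```text
clock: 2.65
position: [0.5075, -0.2215, 0.0315]
tcp_rot: [179.9, 0.1, 97.3]
wrist_force: [-2.4, -1.4, 7.0]
opening: 0.157
gripper_force: 40.1
clock: 3.02
position: [0.5075, -0.2215, 0.0315]
tcp_rot: [179.9, 0.1, 97.3]
wrist_force: [-1.9, -0.7, 5.7]
opening: 0.156
gripper_force: 40.1
```

```bash
python3 -m handwheel '[[[0,0,-10,0,0,0,0],[0,0,-30,0,0,0,0],[0,0,-35,0,0,0,0],[40,12,-35,0,0,3,0],[85,24,-35,0,0,6,0],[130,37,-35,0,0,9,0],[175,50,-35,0,0,12,0],[205,59,-35,0,0,14,0],[217.6,62,-35,0,0,14.6,0],[217.6,62,-35,0,0,14.6,0]]]' 80; python3 - <<'E'
from h import *
snap("wrist","w2"); snap("top","t2"); snap("side","s2")
go([.5412,.0022,.0665],82.7)
a=cv2.imread("pics/w2.png"); b=cv2.imread("pics/s2.png")[120:320,100:366]
cv2.imwrite("pics/c2.png",np.hstack([cv2.resize(a,(400,300)),cv2.resize(b,(399,300))]))
E
```

```text
clock: 4.28
position: [0.5407, 0.0031, 0.065]
tcp_rot: [-179.9, 0.0, 82.8]
wrist_force: [0.4, -0.7, -3.4]
opening: 0.154
gripper_force: 78.1
t 4.425 pos [0.5408 0.0015 0.0652] rot [-179.9744    0.0327   82.6429] F [ 0.0961  0.059  -2.7688] q [ -4.2904  25.2471 102.3276  -0.0394  52.4527   3.0907]
shift [ 0.7017  0.3204 -1.3439] turn [-0.0256  0.0327 -0.0571]
```

View pics/c2.png

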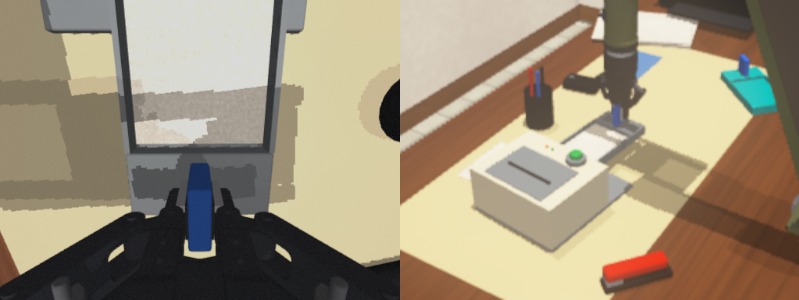

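The cassette is held level by the fin (fin at (200,205) in the left half), with its nose over the shelf. The shelf edge is visible at (60,30) and (330,30) in that half. Next I measure tilt, yaw and the printer edges.

```bash
python3 - <<'E'
from h import *
def pl(q):
    A=np.c_[q[:,:2],np.ones(len(q))]; s=np.linalg.lstsq(A,q[:,2],rcond=None)[0]
    k=abs(A@s-q[:,2])<.003; s=np.linalg.lstsq(A[k],q[k,2],rcond=None)[0]; return s,k.sum()
for n in ("w2","t2"):
    im,P=cloud(n); z=P[...,2];x=P[...,0];y=P[...,1]; hsv=cv2.cvtColor(im,cv2.COLOR_BGR2HSV); S=hsv[...,1]
    c=(z>.042)&(z<.065)&(y>-.05)&(y<.2)&(x>.46)&(x<.63)&(S<70)
    rect(P,c,n+" cass")
    s,k=pl(P[c]); d=np.array([.127,.992]); l=np.array([-.992,.127])
    print("tilt deg along x,y:",np.degrees(s[:2]@d),np.degrees(s[:2]@l),k)
    f=(z>.005)&(z<.016)&(S<60)&(y>.09)&(y<.2)&(x>.4)&(x<.68)
    rect(P,f,n+" shelf")
    q=P[f]; 
    # front edge: min y per x bin
    E=[]
    for xb in np.arange(.42,.65,.006):
        m=q[(q[:,0]>=xb)&(q[:,0]<xb+.006)]
        if len(m)>2: E.append((xb+.003,m[:,1].min()))
    E=np.array(E); g=np.polyfit(E[:,0],E[:,1],1); r=abs(np.polyval(g,E[:,0])-E[:,1])<.003; g=np.polyfit(E[r,0],E[r,1],1)
    print("edge ang",np.degrees(np.arctan(g[0])),"y at .531",np.polyval(g,.531),"xrange",q[:,0].min(),q[:,0].max(),r.sum(),len(r))
im,P=cloud("t2"); z=P[...,2]
rect(P,(z>.09)&(z<.113)&(P[...,1]>.15)&(P[...,1]<.45)&(P[...,0]>.4)&(P[...,0]<.7),"ptop")
E
```

```text
w2 cass 49932 mean [0.55   0.0683 0.0516] rect c/size/ang [548.3  53.6] [153.5 111.1] 83.03 z med 0.05045444494857958
tilt deg along x,y: -2.9463414803045946 0.0393399600042731 42321
w2 shelf 4507 mean [0.4957 0.1375 0.0107] rect c/size/ang [537.3 132.4] [ 22.7 211.9] 82.7 z med 0.010804782849824418
edge ang -7.076464497918119 y at .531 0.12208732288596857 xrange 0.43126843558269473 0.6432954975082126 9 15
t2 cass 848 mean [0.546  0.1111 0.0516] rect c/size/ang [553.6  91.7] [229.5 119. ] 82.28 z med 0.051413622298750905
tilt deg along x,y: -0.553412647762218 0.20062880959610002 437
t2 shelf 660 mean [0.5339 0.1653 0.0103] rect c/size/ang [543.4 145.5] [108.7 269.2] 89.92 z med 0.010448667037504134Traceback (most recent call last):
  File "<stdin>", line 19, in <module>
    raise TypeError("expected non-empty vector for x")
TypeError: expected non-empty vector for x
```

```bash
python3 - <<'E'
from h import *
im,P=cloud("w2"); q=P.reshape(-1,3)-[.5408,.0015,0]; d=np.array([.1245,.9922]); l=np.array([-.9922,.1245])
a=q[:,:2]@d; b=q[:,:2]@l; z=q[:,2]
for lo in np.arange(-.02,.14,.02):
    for s in (-1,1):
        m=(a>lo)&(a<lo+.02)&(s*b>.049)&(s*b<.054)&(z>.035)&(z<.075)
        if m.sum()>5: print(round(lo,2),s,m.sum(),np.median(z[m]),end=" | ")
    print()
im,P=cloud("w1"); q=P.reshape(-1,3)-[.506,-.2215,0]; d=np.array([-.127,.992]); l=np.array([-.992,-.127])
a=q[:,:2]@d; b=q[:,:2]@l; z=q[:,2]
for lo in (0,.1,.14):
    m=(a>lo)&(a<lo+.02)&(abs(b)>.049)&(abs(b)<.054)&(z>.012)
    print("base",lo,m.sum(),np.median(z[m]))
E
```

```text
-0.02 -1 247 0.05626308303437905 | -0.02 1 199 0.056211378767630965 | 
0.0 -1 270 0.05613939982430391 | 0.0 1 223 0.05619503977704873 | 
0.02 -1 427 0.05384950861099147 | 0.02 1 451 0.055337199924876374 | 
0.04 -1 474 0.051601941979808524 | 0.04 1 587 0.054305067279947106 | 
0.06 -1 530 0.051482018727490184 | 0.06 1 646 0.053992880085652714 | 
0.08 -1 589 0.051724031011733285 | 0.08 1 732 0.0543807800938573 | 
0.1 -1 677 0.05145615861703892 | 0.1 1 804 0.054358046183504316 | 
0.12 -1 255 0.04912046346138749 | 0.12 1 298 0.05055545892442791 | 
base 0 5591 0.278980991322462
base 0.1 171 0.02241956785215332
base 0.14 196 0.02261637617323134
```

```bash
python3 -m handwheel '[[[0,3,8,0,0,0,0],[0,5.5,16,0,0,0,0],[0,5.5,20,0,0,0,0],[6,5.5,20,0,0,0,0],[16,5.5,20,0,0,0,0],[26,5.5,20,0,0,0,0],[36,5.5,20,0,0,0,0],[46,5.5,20,0,0,0,0],[58,5.5,20,0,0,0,0],[58,5.5,20,0,0,0,0]]]' 80; python3 - <<'E'
from h import *
snap("wrist","w3"); snap("top","t3"); snap("side","s3")
go([.5537,.0584,.0445],82.7)
a=cv2.imread("pics/w3.png"); b=cv2.imread("pics/s3.png")[120:320,100:366]
cv2.imwrite("pics/c3.png",np.hstack([cv2.resize(a,(400,300)),cv2.resize(b,(399,300))]))
E
```

```text
clock: 5.68
position: [0.5541, 0.0605, 0.0453]
tcp_rot: [180.0, -0.0, 82.8]
wrist_force: [-0.2, 0.7, -3.7]
opening: 0.154
gripper_force: 78.1
t 5.825 pos [0.5538 0.0593 0.0453] rot [-179.9892    0.0162   82.6893] F [-0.3833 -0.3789 -3.3425] q [  1.7807  27.7831 101.3685  -0.0184  50.8616   9.103 ]
shift [-0.9506  0.0152  0.7578] turn [-0.0108  0.0162 -0.0107]
```

View pics/c3.png

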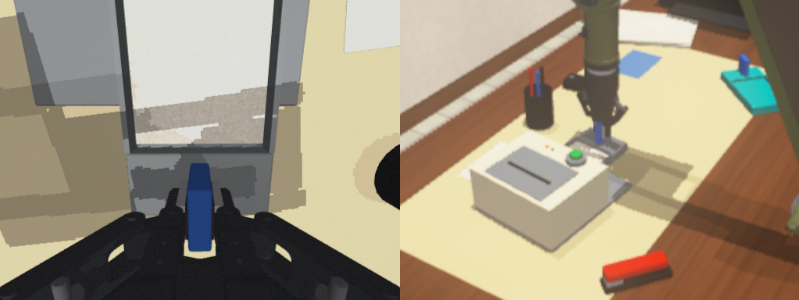

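The nose is inside the mouth with no contact force. The cassette's sides are at columns 125 and 283, with the shelf visible on both sides. I'll measure the relative yaw from the shelf and cassette outlines.

```bash
cat >> h.py <<'E'
def rel(n,tcp,yaw=82.7):
    "cassette side edges, shelf side edges and front edge in TCP frame (a ahead, b left), mm"
    im,P=cloud(n); S=cv2.cvtColor(im,cv2.COLOR_BGR2HSV)[...,1]; t=np.radians(yaw)
    q=P-np.array(tcp); a=(q[...,0]*np.cos(t)+q[...,1]*np.sin(t))*1e3; b=(-q[...,0]*np.sin(t)+q[...,1]*np.cos(t))*1e3; z=P[...,2]*1e3
    for nm,m0 in (("cass",(z>20)&(z<48)&(abs(b)<62)&(a>-20)&(a<75)),("shelf",(z>4)&(z<16)&(S<60)&(abs(b)<160)&(a>50)&(a<140))):
        for s in (1,-1):
            E=[]
            for lo in range(-20,140,6):
                m=m0&(a>=lo)&(a<lo+6)&(s*b>0)
                if m.sum()>20: E.append((lo+3,s*np.percentile(s*b[m],99.5)))
            E=np.array(E)
            if len(E)>2:
                g=np.polyfit(E[:,0],E[:,1],1); print(nm,s,len(E),"ang",round(np.degrees(np.arctan(g[0])),2),"b@0 %.1f b@60 %.1f"%(g[1],g[1]+60*g[0]),"rms",round(float(np.std(E[:,1]-np.polyval(g,E[:,0]))),2))
    E=[]
    sh=(z>4)&(z<16)&(S<60)&(abs(b)<160)&(a<140)&(a>0)
    for lo in range(-150,150,6):
        m=sh&(b>=lo)&(b<lo+6)&(abs(b)>62)
        if m.sum()>20: E.append((lo+3,np.percentile(a[m],0.5)))
    E=np.array(E); g=np.polyfit(E[:,0],E[:,1],1); k=abs(E[:,1]-np.polyval(g,E[:,0]))<4; g=np.polyfit(E[k,0],E[k,1],1)
    print("shelf front: ang",round(-np.degrees(np.arctan(g[0])),2),"a@0",round(g[1],1),k.sum(),len(k))
E
python3 - <<'E'
from h import *
rel("w3",[.5538,.0593,.0453])
E
```

```text
cass 1 16 ang 0.66 b@0 52.7 b@60 53.4 rms 0.24
cass -1 16 ang -0.08 b@0 -55.9 b@60 -56.0 rms 0.25
shelf 1 13 ang 0.25 b@0 129.9 b@60 130.2 rms 0.2
shelf -1 13 ang -12.03 b@0 -63.1 b@60 -75.9 rms 8.22
shelf front: ang 0.16 a@0 60.3 16 16
```

```bash
python3 -m handwheel '[[[0,0,1,0,0,0.2,0],[0,0,2,0,0,0.2,0],[0,0,2,0,0,0.2,0],[0,0,2,0,0,0.2,0]]]' 80; python3 -m handwheel '[[[0,0,0.7,0,0,0,0],[0,0,1.4,0,0,0,0],[0,0,1.4,0,0,0,0]]]'
```

```text
clock: 6.32
position: [0.5539, 0.0593, 0.0433]
tcp_rot: [-180.0, 0.0, 82.5]
wrist_force: [0.7, 0.6, -3.4]
opening: 0.151
gripper_force: 78.1
clock: 6.7
position: [0.5539, 0.0595, 0.0418]
tcp_rot: [-180.0, -0.0, 82.5]
wrist_force: [-0.1, -0.2, -3.2]
opening: 0.155
gripper_force: 78.1
```

```bash
python3 -m handwheel '[[[0,0,0.7,0,0,0,0],[0,0,1,0,0,0,0],[0,0,1,0,0,0,0]]]'; python3 -m handwheel '[[[0,0,0.5,0,0,0,0],[0,0,0.5,0,0,0,0]]]'
```

```text
clock: 7.08
position: [0.554, 0.0594, 0.0414]
tcp_rot: [180.0, 0.0, 82.5]
wrist_force: [-2.2, -2.1, 4.1]
opening: 0.153
gripper_force: 79.1
clock: 7.32
position: [0.554, 0.0592, 0.0413]
tcp_rot: [180.0, 0.0, 82.5]
wrist_force: [-2.5, -2.0, 8.0]
opening: 0.156
gripper_force: 79.7
```

```bash
cat > chk.py <<'E'
import sys; from h import *; from workcell import telemetry
o=telemetry.get_obs(); F=o["wrist_force"]; t=np.radians(82.7); d=np.array([np.cos(t),np.sin(t),0]); l=np.array([-d[1],d[0],0])
p=o["position"]-[.5571,.2899,0]
print("%.2f px %.1f py %.1f z %.1f yaw %.2f | Fx %.1f Fy %.1f Fz %.1f Tz %.2f"%(o["clock"],p@d*1e3,p@l*1e3,p[2]*1e3,o["tcp_rot"][2],F@d,F@l,F[2],o["ft_torque"][2]))
ax={"x":-(F@d),"y":abs(F@l),"t":0,"z":F[2]}[sys.argv[1]]
sys.exit(ax>float(sys.argv[2]) or (len(sys.argv)>3 and abs(o["ft_torque"][2])>float(sys.argv[3])))
E
m='python3 -m handwheel'
python3 chk.py y 99; python3 -m handwheel '[[[0,0,-1.1,0,0,0,0],[0,0,-1.1,0,0,0,0]]]' >/dev/null; python3 chk.py y 99
python3 -m handwheel '[[[0,-1.5,0,0,0,0,0],[0,-3,0,0,0,0,0],[0,-3,0,0,0,0,0]]]' >/dev/null; python3 chk.py y 2.5 && python3 -m handwheel '[[[0,-0.8,0,0,0,0,0],[0,-1.5,0,0,0,0,0]]]' >/dev/null && python3 chk.py y 2.5 && python3 -m handwheel '[[[0,-0.8,0,0,0,0,0],[0,-1.5,0,0,0,0,0]]]' >/dev/null && python3 chk.py y 2.5 && python3 -m handwheel '[[[0,-0.8,0,0,0,0,0],[0,-1.5,0,0,0,0,0]]]' >/dev/null && python3 chk.py y 2.5
```

```text
7.33 px -229.2 py -26.2 z 41.3 yaw 82.47 | Fx -2.3 Fy 2.2 Fz 8.0 Tz 0.01
7.58 px -229.0 py -26.2 z 41.5 yaw 82.48 | Fx -0.3 Fy 1.1 Fz 2.2 Tz 0.02
7.95 px -228.7 py -23.5 z 41.5 yaw 82.46 | Fx 1.1 Fy -1.1 Fz -1.7 Tz -0.10
8.20 px -228.9 py -21.8 z 41.6 yaw 82.47 | Fx 0.8 Fy -1.7 Fz 0.0 Tz -0.13
8.45 px -229.0 py -20.2 z 41.5 yaw 82.48 | Fx -0.2 Fy -1.3 Fz -1.1 Tz -0.13
8.70 px -229.0 py -18.6 z 41.5 yaw 82.47 | Fx -0.6 Fy -1.3 Fz -0.9 Tz -0.13
```

```bash
s(){ python3 chk.py y 3.2 0.35; }
python3 -m handwheel '[[[0,-0.8,0,0,0,0,0],[0,-1.5,0,0,0,0,0]]]' >/dev/null && s && python3 -m handwheel '[[[0,-0.8,0,0,0,0,0],[0,-1.5,0,0,0,0,0]]]' >/dev/null && s && python3 -m handwheel '[[[0,-0.8,0,0,0,0,0],[0,-1.5,0,0,0,0,0]]]' >/dev/null && s && python3 -m handwheel '[[[0,-0.8,0,0,0,0,0],[0,-1.5,0,0,0,0,0]]]' >/dev/null && s && python3 -m handwheel '[[[0,-0.8,0,0,0,0,0],[0,-1.5,0,0,0,0,0]]]' >/dev/null && s && python3 -m handwheel '[[[0,-0.8,0,0,0,0,0],[0,-1.5,0,0,0,0,0]]]' >/dev/null && s && python3 -m handwheel '[[[0,-0.8,0,0,0,0,0],[0,-1.5,0,0,0,0,0]]]' >/dev/null && s && python3 -m handwheel '[[[0,-0.8,0,0,0,0,0],[0,-1.5,0,0,0,0,0]]]' >/dev/null && s && python3 -m handwheel '[[[0,-0.8,0,0,0,0,0],[0,-1.5,0,0,0,0,0]]]' >/dev/null && s && python3 -m handwheel '[[[0,-0.8,0,0,0,0,0],[0,-1.5,0,0,0,0,0]]]' >/dev/null && s && python3 -m handwheel '[[[0,-0.8,0,0,0,0,0],[0,-1.5,0,0,0,0,0]]]' >/dev/null && s && python3 -m handwheel '[[[0,-0.8,0,0,0,0,0],[0,-1.5,0,0,0,0,0]]]' >/dev/null && s
```

```text
8.95 px -228.9 py -17.1 z 41.5 yaw 82.48 | Fx -0.6 Fy -1.4 Fz -0.7 Tz -0.13False
```

```bash
sed -i 's/^sys.exit(\(.*\))$/sys.exit(bool(\1))/' chk.py; s(){ python3 chk.py y 3.2 0.35; }
python3 -m handwheel '[[[0,-0.8,0,0,0,0,0],[0,-1.5,0,0,0,0,0]]]' >/dev/null && s && python3 -m handwheel '[[[0,-0.8,0,0,0,0,0],[0,-1.5,0,0,0,0,0]]]' >/dev/null && s && python3 -m handwheel '[[[0,-0.8,0,0,0,0,0],[0,-1.5,0,0,0,0,0]]]' >/dev/null && s && python3 -m handwheel '[[[0,-0.8,0,0,0,0,0],[0,-1.5,0,0,0,0,0]]]' >/dev/null && s && python3 -m handwheel '[[[0,-0.8,0,0,0,0,0],[0,-1.5,0,0,0,0,0]]]' >/dev/null && s && python3 -m handwheel '[[[0,-0.8,0,0,0,0,0],[0,-1.5,0,0,0,0,0]]]' >/dev/null && s && python3 -m handwheel '[[[0,-0.8,0,0,0,0,0],[0,-1.5,0,0,0,0,0]]]' >/dev/null && s && python3 -m handwheel '[[[0,-0.8,0,0,0,0,0],[0,-1.5,0,0,0,0,0]]]' >/dev/null && s && python3 -m handwheel '[[[0,-0.8,0,0,0,0,0],[0,-1.5,0,0,0,0,0]]]' >/dev/null && s && python3 -m handwheel '[[[0,-0.8,0,0,0,0,0],[0,-1.5,0,0,0,0,0]]]' >/dev/null && s && python3 -m handwheel '[[[0,-0.8,0,0,0,0,0],[0,-1.5,0,0,0,0,0]]]' >/dev/null && s && python3 -m handwheel '[[[0,-0.8,0,0,0,0,0],[0,-1.5,0,0,0,0,0]]]' >/dev/null && s
```

```text
9.20 px -228.9 py -15.6 z 41.5 yaw 82.47 | Fx -0.1 Fy -2.2 Fz 0.3 Tz -0.13
9.45 px -228.9 py -14.1 z 41.5 yaw 82.47 | Fx 0.7 Fy -2.0 Fz 0.8 Tz -0.17
9.70 px -228.9 py -12.6 z 41.5 yaw 82.47 | Fx 0.5 Fy -1.0 Fz -0.1 Tz -0.06
9.95 px -228.9 py -11.1 z 41.5 yaw 82.47 | Fx -0.8 Fy -2.0 Fz -0.6 Tz -0.16
10.20 px -228.9 py -9.6 z 41.5 yaw 82.47 | Fx 0.4 Fy -2.3 Fz 0.2 Tz -0.16
10.45 px -228.9 py -8.1 z 41.5 yaw 82.47 | Fx 0.1 Fy -1.7 Fz -0.0 Tz -0.15
10.70 px -228.9 py -6.6 z 41.5 yaw 82.47 | Fx 0.6 Fy -2.5 Fz -0.1 Tz -0.11
10.95 px -228.9 py -5.1 z 41.5 yaw 82.47 | Fx -1.2 Fy -2.3 Fz -0.4 Tz -0.18
11.20 px -228.9 py -3.6 z 41.5 yaw 82.47 | Fx 0.7 Fy -1.6 Fz 0.6 Tz -0.11
11.45 px -228.9 py -2.1 z 41.5 yaw 82.48 | Fx -1.0 Fy -1.9 Fz -0.0 Tz -0.19
11.70 px -228.9 py -0.6 z 41.5 yaw 82.47 | Fx 0.2 Fy -2.1 Fz 0.1 Tz -0.13
11.95 px -228.9 py 0.9 z 41.5 yaw 82.47 | Fx -0.1 Fy -2.8 Fz -0.1 Tz -0.12
```

```bash
s(){ python3 chk.py y 3.8 0.35; }
python3 -m handwheel '[[[0,-0.8,0,0,0,0,0],[0,-1.5,0,0,0,0,0]]]' >/dev/null && s && python3 -m handwheel '[[[0,-0.8,0,0,0,0,0],[0,-1.5,0,0,0,0,0]]]' >/dev/null && s && python3 -m handwheel '[[[0,-0.8,0,0,0,0,0],[0,-1.5,0,0,0,0,0]]]' >/dev/null && s && python3 -m handwheel '[[[0,-0.8,0,0,0,0,0],[0,-1.5,0,0,0,0,0]]]' >/dev/null && s && python3 -m handwheel '[[[0,-0.8,0,0,0,0,0],[0,-1.5,0,0,0,0,0]]]' >/dev/null && s && python3 -m handwheel '[[[0,-0.8,0,0,0,0,0],[0,-1.5,0,0,0,0,0]]]' >/dev/null && s && python3 -m handwheel '[[[0,-0.8,0,0,0,0,0],[0,-1.5,0,0,0,0,0]]]' >/dev/null && s && python3 -m handwheel '[[[0,-0.8,0,0,0,0,0],[0,-1.5,0,0,0,0,0]]]' >/dev/null && s && python3 -m handwheel '[[[0,-0.8,0,0,0,0,0],[0,-1.5,0,0,0,0,0]]]' >/dev/null && s && python3 -m handwheel '[[[0,-0.8,0,0,0,0,0],[0,-1.5,0,0,0,0,0]]]' >/dev/null && s && python3 -m handwheel '[[[0,-0.8,0,0,0,0,0],[0,-1.5,0,0,0,0,0]]]' >/dev/null && s && python3 -m handwheel '[[[0,-0.8,0,0,0,0,0],[0,-1.5,0,0,0,0,0]]]' >/dev/null && s
```

```text
12.20 px -228.9 py 2.4 z 41.5 yaw 82.47 | Fx 0.4 Fy -2.2 Fz 0.1 Tz -0.13
12.45 px -228.9 py 3.7 z 41.5 yaw 82.46 | Fx -0.6 Fy -2.6 Fz -0.3 Tz -0.26
12.70 px -229.1 py 4.4 z 41.7 yaw 82.44 | Fx -2.4 Fy -5.0 Fz -1.0 Tz -0.61
```

```bash
python3 -m handwheel '[[[0,1.5,0,0,0,0,0],[0,3,0,0,0,0,0],[0,3,0,0,0,0,0]]]' >/dev/null; python3 chk.py y 99; python3 - <<'E'
from h import *
from workcell import telemetry
o=telemetry.get_obs()["position"]; snap("wrist","w4"); rel("w4",o)
E
```

```text
13.07 px -229.0 py 3.7 z 41.4 yaw 82.50 | Fx -1.4 Fy 1.5 Fz 4.9 Tz -0.18
cass 1 16 ang 0.27 b@0 52.7 b@60 53.0 rms 0.21
cass -1 16 ang -0.42 b@0 -55.9 b@60 -56.3 rms 0.14
shelf 1 13 ang 0.21 b@0 100.6 b@60 100.8 rms 0.15
shelf -1 13 ang -0.37 b@0 -108.8 b@60 -109.2 rms 0.17
shelf front: ang 0.0 a@0 60.1 16 16
```

```bash
python3 -m handwheel '[[[0,0,-0.3,0,0,0,0],[0,0,-0.3,0,0,0,0],[0,0,-0.3,0,0,0,0]]]' ; python3 chk.py y 99
```

```text
clock: 13.5
position: [0.5249, 0.0633, 0.0415]
tcp_rot: [-179.9, 0.0, 82.5]
wrist_force: [-1.4, -1.1, 0.8]
opening: 0.153
gripper_force: 78.8
13.50 px -228.9 py 3.2 z 41.5 yaw 82.50 | Fx -1.2 Fy 1.2 Fz 0.8 Tz -0.03
```

```bash
python3 -m handwheel '[[[0,0.3,-0.3,0,0,0,0],[0,0.6,-0.3,0,0,0,0],[0,0.6,-0.3,0,0,0,0],[0,0.6,-0.3,0,0,0,0]]]' >/dev/null; python3 chk.py y 99
```

```text
14.00 px -228.9 py 1.7 z 41.9 yaw 82.47 | Fx 0.1 Fy -0.2 Fz -3.7 Tz -0.04
```

```bash
s(){ python3 chk.py x 5 0.45; }
python3 -m handwheel '[[[2,-0.2,0,0,0,0,0],[4,-0.3,0,0,0,0,0],[6,-0.3,0,0,0,0,0],[8,-0.3,0,0,0,0,0]]]' >/dev/null && s && python3 -m handwheel '[[[2,0,0,0,0,0,0],[4,0,0,0,0,0,0],[6,0,0,0,0,0,0]]]' >/dev/null && s && python3 -m handwheel '[[[1.5,0,0,0,0,0,0],[3,0,0,0,0,0,0],[4.5,0,0,0,0,0,0]]]' >/dev/null && s && python3 -m handwheel '[[[1.5,0,0,0,0,0,0],[3,0,0,0,0,0,0],[4.5,0,0,0,0,0,0]]]' >/dev/null && s && python3 -m handwheel '[[[1.5,0,0,0,0,0,0],[3,0,0,0,0,0,0],[4.5,0,0,0,0,0,0]]]' >/dev/null && s && python3 -m handwheel '[[[1.5,0,0,0,0,0,0],[3,0,0,0,0,0,0],[4.5,0,0,0,0,0,0]]]' >/dev/null && s && python3 -m handwheel '[[[1.5,0,0,0,0,0,0],[3,0,0,0,0,0,0],[4.5,0,0,0,0,0,0]]]' >/dev/null && s
```

```text
14.50 px -220.7 py 2.0 z 42.1 yaw 82.48 | Fx -1.0 Fy -0.0 Fz -3.0 Tz 0.03
14.88 px -214.7 py 2.0 z 42.1 yaw 82.47 | Fx -0.2 Fy 1.1 Fz -3.0 Tz -0.01
15.25 px -210.3 py 2.0 z 42.1 yaw 82.47 | Fx 0.2 Fy 0.0 Fz -3.0 Tz 0.03
15.62 px -205.8 py 2.0 z 42.1 yaw 82.47 | Fx 0.3 Fy -0.4 Fz -3.5 Tz 0.02
16.00 px -201.3 py 2.0 z 42.1 yaw 82.47 | Fx 0.4 Fy -0.8 Fz -2.5 Tz -0.02
16.38 px -196.8 py 1.9 z 42.1 yaw 82.48 | Fx -0.5 Fy -0.2 Fz -3.3 Tz -0.05
16.75 px -192.3 py 1.9 z 42.1 yaw 82.47 | Fx 0.1 Fy -0.1 Fz -3.2 Tz -0.02
```

```bash
s(){ python3 chk.py x 4 0.4; }
python3 -m handwheel '[[[2,0,0,0,0,0,0],[4,0,0,0,0,0,0],[6,0,0,0,0,0,0]]]' >/dev/null && s && python3 -m handwheel '[[[2,0,0,0,0,0,0],[4,0,0,0,0,0,0],[6,0,0,0,0,0,0]]]' >/dev/null && s && python3 -m handwheel '[[[2,0,0,0,0,0,0],[4,0,0,0,0,0,0],[6,0,0,0,0,0,0]]]' >/dev/null && s && python3 -m handwheel '[[[2,0,0,0,0,0,0],[4,0,0,0,0,0,0],[6,0,0,0,0,0,0]]]' >/dev/null && s && python3 -m handwheel '[[[2,0,0,0,0,0,0],[4,0,0,0,0,0,0],[6,0,0,0,0,0,0]]]' >/dev/null && s && python3 -m handwheel '[[[1,0,0,0,0,0,0],[2,0,0,0,0,0,0],[3,0,0,0,0,0,0]]]' >/dev/null && s && python3 -m handwheel '[[[1,0,0,0,0,0,0],[1.5,0,0,0,0,0,0]]]' >/dev/null && s&& python3 -m handwheel '[[[1,0,0,0,0,0,0],[1.5,0,0,0,0,0,0]]]' >/dev/null && s
```

```text
17.12 px -186.2 py 1.9 z 42.1 yaw 82.48 | Fx 0.2 Fy -0.9 Fz -2.5 Tz 0.02
17.50 px -180.2 py 1.9 z 42.1 yaw 82.47 | Fx 0.1 Fy 0.4 Fz -3.2 Tz 0.00
17.88 px -174.3 py 1.8 z 42.1 yaw 82.47 | Fx -1.1 Fy -0.8 Fz -3.7 Tz -0.02
18.25 px -168.2 py 1.8 z 42.1 yaw 82.47 | Fx -0.6 Fy -0.6 Fz -3.5 Tz -0.00
18.62 px -162.2 py 1.8 z 42.1 yaw 82.47 | Fx 0.1 Fy 0.0 Fz -3.2 Tz -0.01
19.00 px -159.4 py 1.8 z 42.1 yaw 82.47 | Fx 1.2 Fy 0.1 Fz -3.8 Tz 0.04
19.25 px -157.8 py 1.8 z 42.1 yaw 82.48 | Fx -0.7 Fy 0.3 Fz -4.3 Tz 0.02
19.50 px -156.3 py 1.8 z 42.1 yaw 82.47 | Fx -0.4 Fy 0.8 Fz -3.0 Tz -0.01
```

```bash
s(){ python3 chk.py x 4 0.5; }
python3 -m handwheel '[[[0.3,0,0.3,0,0,0,0],[0.5,0,0.7,0,0,0,0],[0.5,0,0.7,0,0,0,0]]]' >/dev/null && s && python3 -m handwheel '[[[0.5,0,0,0,0,0,0],[1,0,0,0,0,0,0]]]' >/dev/null && s && python3 -m handwheel '[[[0.5,0,0,0,0,0,0],[1,0,0,0,0,0,0]]]' >/dev/null && s && python3 -m handwheel '[[[0.5,0,0,0,0,0,0],[1,0,0,0,0,0,0]]]' >/dev/null && s && python3 -m handwheel '[[[0.5,0,0,0,0,0,0],[1,0,0,0,0,0,0]]]' >/dev/null && s && python3 -m handwheel '[[[0.5,0,0,0,0,0,0],[1,0,0,0,0,0,0]]]' >/dev/null && s && python3 -m handwheel '[[[0.5,0,0,0,0,0,0],[1,0,0,0,0,0,0]]]' >/dev/null && s && python3 -m handwheel '[[[0.5,0,0,0,0,0,0],[1,0,0,0,0,0,0]]]' >/dev/null && s && python3 -m handwheel '[[[0.5,0,0,0,0,0,0],[1,0,0,0,0,0,0]]]' >/dev/null && s && python3 -m handwheel '[[[0.5,0,0,0,0,0,0],[1,0,0,0,0,0,0]]]' >/dev/null && s
```

```text
19.88 px -156.0 py 1.8 z 41.6 yaw 82.48 | Fx -1.1 Fy -0.7 Fz -1.4 Tz -0.05
20.12 px -155.0 py 1.7 z 41.6 yaw 82.48 | Fx -1.9 Fy -0.1 Fz 0.4 Tz -0.02
20.38 px -154.0 py 1.6 z 41.6 yaw 82.48 | Fx -3.4 Fy -0.6 Fz 1.2 Tz 0.02
20.62 px -152.9 py 1.6 z 41.6 yaw 82.48 | Fx -4.2 Fy 0.3 Fz 2.2 Tz -0.01
```

```bash
s(){ python3 chk.py x 7 0.5; }
python3 -m handwheel '[[[0,0,-0.2,0,0,0,0],[0,0,-0.2,0,0,0,0]]]' >/dev/null && s && python3 -m handwheel '[[[0.5,0,0,0,0,0,0],[1,0,0,0,0,0,0]]]' >/dev/null && s && python3 -m handwheel '[[[0.5,0,0,0,0,0,0],[1,0,0,0,0,0,0]]]' >/dev/null && s && python3 -m handwheel '[[[0.5,0,0,0,0,0,0],[1,0,0,0,0,0,0]]]' >/dev/null && s && python3 -m handwheel '[[[0.5,0,0,0,0,0,0],[1,0,0,0,0,0,0]]]' >/dev/null && s && python3 -m handwheel '[[[0.5,0,0,0,0,0,0],[1,0,0,0,0,0,0]]]' >/dev/null && s
```

```text
20.88 px -152.7 py 1.6 z 41.6 yaw 82.47 | Fx -1.6 Fy -1.1 Fz -0.1 Tz -0.03
21.12 px -151.8 py 1.7 z 41.6 yaw 82.47 | Fx -1.8 Fy 0.2 Fz 0.3 Tz 0.03
21.38 px -150.8 py 1.8 z 41.6 yaw 82.47 | Fx -1.4 Fy -0.6 Fz 0.9 Tz 0.01
21.62 px -149.8 py 1.8 z 41.6 yaw 82.47 | Fx -1.5 Fy 0.9 Fz 0.3 Tz -0.07
21.88 px -148.8 py 1.8 z 41.6 yaw 82.48 | Fx -2.2 Fy 0.2 Fz 0.6 Tz -0.03
22.12 px -148.7 py 1.8 z 41.6 yaw 82.50 | Fx -7.8 Fy -0.6 Fz 0.7 Tz -0.03
```

```bash
python3 -m handwheel '[[[0,0,0,0,0,0,0],[0,0,0,0,0,0,0.25],[0,0,0,0,0,0,0.5],[0,0,0,0,0,0,0.6],[0,0,0,0,0,0,0.6],[0,0,0,0,0,0,0.6]]]' 20; python3 chk.py x 99; python3 - <<'E'
from h import *
from workcell import telemetry
o=telemetry.get_obs()["position"]; snap("wrist","w5"); im,P=cloud("w5")
im=cv2.imread("pics/w5.png"); cv2.imwrite("pics/w5c.png",im)
E
```

```text
clock: 22.88
position: [0.5366, 0.1436, 0.0416]
tcp_rot: [180.0, -0.0, 82.5]
wrist_force: [1.3, 0.4, 0.0]
opening: 0.602
gripper_force: 0.0
22.88 px -147.8 py 1.8 z 41.6 yaw 82.48 | Fx 0.5 Fy -1.2 Fz 0.0 Tz -0.04
```

View pics/w5.png

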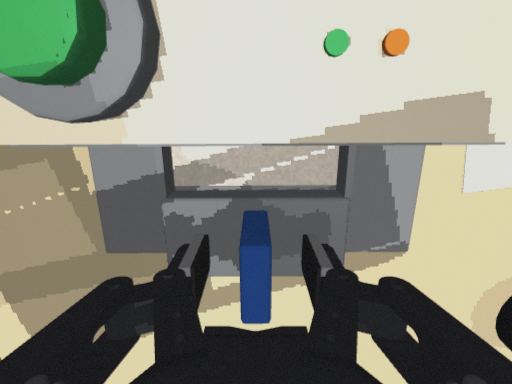

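The fin is free between the open fingers at (257,265). The cassette's tail lies parallel to the shelf and slightly beyond it, and the button is at (50,30). I rise straight up and look again.

```bash
python3 -m handwheel '[[[0,0,-15,0,0,0,0.6],[0,0,-40,0,0,0,0.6],[0,0,-80,0,0,0,0.6],[0,0,-120,0,0,0,0.6],[0,0,-160,0,0,0,0.6],[0,0,-160,0,0,0,0.3],[0,0,-160,0,0,0,0]]]' ; python3 chk.py x 99; python3 - <<'E'
from h import *
from workcell import telemetry
o=telemetry.get_obs()["position"]; snap("wrist","w6"); im,P=cloud("w6"); hsv=cv2.cvtColor(im,cv2.COLOR_BGR2HSV); H,S,V=[hsv[...,i].astype(int) for i in range(3)]; z=P[...,2]
g=((H>45)&(H<85)&(S>120)&(z>.11)&(z<.14)).astype(np.uint8)
n,lab,st,ce=cv2.connectedComponentsWithStats(g); i=1+st[1:,4].argmax(); print(st[i],ce[i]); rect(P,lab==i,"button")
t=np.radians(82.7); q=P-[.5571,.2899,0]; a=(q[...,0]*np.cos(t)+q[...,1]*np.sin(t))*1e3; b=(-q[...,0]*np.sin(t)+q[...,1]*np.cos(t))*1e3
bl=(H>105)&(H<130)&(S>120)&(z>.07)&(z<.09)&(abs(b)<30); print("fin a,b",a[bl].mean(),b[bl].mean(),z[bl].mean())
for s in (-1,1):
  for nm,m in (("tail",(z>.025)&(z<.04)&(abs(b)<50)&(a<-130)),("shelf",(z>.005)&(z<.016)&(S<60)&(abs(b)>62)&(abs(b)<105)&(a<-100))):
    m=m&(s*b>10); print(nm,s,np.percentile(a[m],.5),np.percentile(s*b[m],99.5),m.sum())
E
```

```text
clock: 23.8
position: [0.5361, 0.1433, 0.202]
tcp_rot: [180.0, -0.0, 82.5]
wrist_force: [-0.6, 0.2, -0.7]
opening: 0.185
gripper_force: 0.0
23.80 px -148.0 py 2.2 z 202.0 yaw 82.48 | Fx 0.1 Fy 0.7 Fz -0.7 Tz 0.01
[179  70  35  35 949] [196.0021  87.3077]
button 949 mean [0.5063 0.2384 0.1277] rect c/size/ang [506.3 238.6] [23.5 25. ] 82.39 z med 0.12778031809305057
fin a,b -147.22984632005915 0.40673589914698044 0.07955235773408371
tail -1 -174.09678301327415 49.70604317315066 1273
shelf -1 -169.39118145430038 104.75231846224297 2010
tail 1 -173.67502416868277 49.80298515484099 1282
shelf 1 -168.36617810975926 104.60864483512918 1948
```

View pics/w6.png

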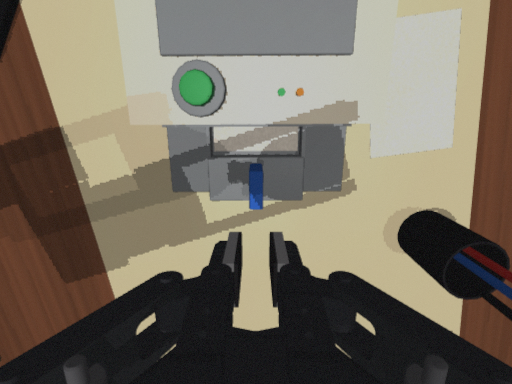

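The tail projects 5 mm past the shelf edge, exactly as it should when home. The button is at (196,87). I'll check the collar's height, then press.

```bash
python3 - <<'E'
from h import *
im,P=cloud("w6"); z=P[...,2]; r=np.hypot(P[...,0]-.506,P[...,1]-.2385)*1e3
for lo in range(0,34,3):
    m=(r>=lo)&(r<lo+3); print(lo,m.sum(),np.nanmedian(z[m]),np.nanpercentile(z[m],90))
go([.506,.2385,.140],82.5)
E
```

```text
0 57 0.12782342609521238 0.12883052802823794
3 167 0.1279896294874492 0.12895844113800461
6 281 0.1279862497336961 0.12887573507212527
9 396 0.12758356305986512 0.1285509909431325
12 376 0.11846676277331979 0.12618220814764364
15 571 0.11796531444379021 0.11884551580468511
18 639 0.11748067434677564 0.11843167314117603
21 452 0.10597840783925429 0.10694512459296626
24 811 0.10595740163317605 0.1072595276655064
27 864 0.10612779934861724 0.10883172117312225
30 870 0.10612191686681673 0.10912649679669012
33 971 0.10629565791085463 0.10925614235271439
t 23.85 pos [0.5356 0.1433 0.2011] rot [-179.9142    0.0264   82.4692] F [ 0.2468 -0.6419 -0.0902] q [10.6068 17.4301 91.2268  0.0017 71.4328 18.137 ]
shift [ 90.5724 -41.7685  61.1035] turn [-0.0858  0.0264 -0.0308]
```

```bash
python3 -m handwheel '[[[30,-14,0,0,0,0,0],[60,-28,10,0,0,0,0],[90.5,-41.8,30,0,0,0,0],[90.5,-41.8,50,0,0,0,0],[90.5,-41.8,61,0,0,0,0],[90.5,-41.8,61,0,0,0,0]]]' ; python3 chk.py x 99; python3 -m handwheel '[[[0,0,4,0,0,0,0],[0,0,8,0,0,0,0],[0,0,11,0,0,0,0],[0,0,11,0,0,0,0]]]' ; python3 chk.py x 99
```

```text
clock: 24.6
position: [0.5059, 0.238, 0.139]
tcp_rot: [-179.8, 0.1, 82.5]
wrist_force: [-0.2, -0.2, -0.0]
opening: -0.001
gripper_force: 0.0
24.60 px -58.0 py 44.2 z 139.0 yaw 82.45 | Fx -0.3 Fy 0.2 Fz -0.0 Tz -0.03
clock: 25.1
position: [0.5069, 0.2385, 0.1296]
tcp_rot: [-180.0, 0.0, 82.5]
wrist_force: [-0.1, 0.5, 0.8]
opening: -0.001
gripper_force: 0.0
25.10 px -57.4 py 43.2 z 129.6 yaw 82.46 | Fx 0.5 Fy 0.1 Fz 0.8 Tz -0.02
```

```bash
s(){ python3 chk.py z 7; }; python3 -m handwheel '[[[0,0,1.5,0,0,0,0],[0,0,3,0,0,0,0],[0,0,3,0,0,0,0]]]' >/dev/null; s && python3 -m handwheel '[[[0,0,0.7,0,0,0,0],[0,0,1.5,0,0,0,0],[0,0,1.5,0,0,0,0]]]' >/dev/null && s && python3 -m handwheel '[[[0,0,0.7,0,0,0,0],[0,0,1.5,0,0,0,0],[0,0,1.5,0,0,0,0]]]' >/dev/null && s && python3 -m handwheel '[[[0,0,0.5,0,0,0,0],[0,0,1,0,0,0,0],[0,0,1,0,0,0,0]]]' >/dev/null && s && python3 -m handwheel '[[[0,0,0.5,0,0,0,0],[0,0,1,0,0,0,0],[0,0,1,0,0,0,0]]]' >/dev/null && s && python3 -m handwheel '[[[0,0,0.5,0,0,0,0],[0,0,1,0,0,0,0],[0,0,1,0,0,0,0]]]' >/dev/null && s && python3 -m handwheel '[[[0,0,0.5,0,0,0,0],[0,0,1,0,0,0,0],[0,0,1,0,0,0,0]]]' >/dev/null && s
```

```text
25.48 px -57.1 py 43.1 z 126.7 yaw 82.48 | Fx -0.2 Fy -0.1 Fz 1.0 Tz -0.01
25.85 px -57.1 py 43.1 z 125.2 yaw 82.48 | Fx -0.2 Fy -0.2 Fz 2.7 Tz -0.02
26.23 px -57.1 py 43.1 z 123.7 yaw 82.47 | Fx 0.7 Fy 1.5 Fz 3.1 Tz 0.02
26.60 px -57.1 py 43.1 z 122.7 yaw 82.47 | Fx 0.2 Fy 0.0 Fz 4.1 Tz 0.02
26.98 px -57.1 py 43.1 z 121.7 yaw 82.47 | Fx 0.0 Fy -0.2 Fz 4.0 Tz -0.03
27.35 px -57.1 py 43.1 z 121.0 yaw 82.47 | Fx -0.7 Fy 0.8 Fz 6.5 Tz -0.04
27.73 px -57.1 py 43.0 z 120.9 yaw 82.48 | Fx -1.5 Fy 1.6 Fz 12.4 Tz 0.02
```

The button bottomed out at z = 120.9 (force jumped to 12 N). I release it and retreat.

```bash
python3 -m handwheel '[[[0,0,-5,0,0,0,0],[0,0,-20,0,0,0,0],[0,0,-50,0,0,0,0],[-30,0,-90,0,0,0,0],[-80,0,-120,0,0,0,0],[-130,0,-120,0,0,0,0],[-130,0,-120,0,0,0,0]]]'; python3 - <<'E'
from h import *
snap("wrist","w7"); snap("top","t7"); im,P=cloud("w7"); hsv=cv2.cvtColor(im,cv2.COLOR_BGR2HSV); H,S,V=[hsv[...,i].astype(int) for i in range(3)]; z=P[...,2]
rect(P,(H>45)&(H<85)&(S>120)&(z>.11)&(z<.14),"button")
t=np.radians(82.7); q=P-[.5571,.2899,0]; a=(q[...,0]*np.cos(t)+q[...,1]*np.sin(t))*1e3; b=(-q[...,0]*np.sin(t)+q[...,1]*np.cos(t))*1e3
for s in (-1,1):
  for nm,m in (("tail",(z>.025)&(z<.04)&(abs(b)<50)&(a<-130)&(a>-200)),("shelf",(z>.005)&(z<.016)&(S<60)&(abs(b)>62)&(abs(b)<105)&(a<-100)&(a>-200))):
    m=m&(s*b>10); print(nm,s,np.percentile(a[m],.5) if m.any() else None,m.sum())
E
```

```text
clock: 28.6
position: [0.4889, 0.107, 0.2402]
tcp_rot: [-180.0, 0.1, 82.2]
wrist_force: [0.6, -0.0, 0.5]
opening: -0.0
gripper_force: 0.0
button 790 mean [0.5054 0.2378 0.1277] rect c/size/ang [505.3 238. ] [24.4 23.3] 82.66 z med 0.1277578271874741
tail -1 -174.10095777611707 1037
shelf -1 -168.4463519633946 1797
tail 1 -173.51722120223098 1152
shelf 1 -169.59030574468494 1774
```

View pics/w7.png

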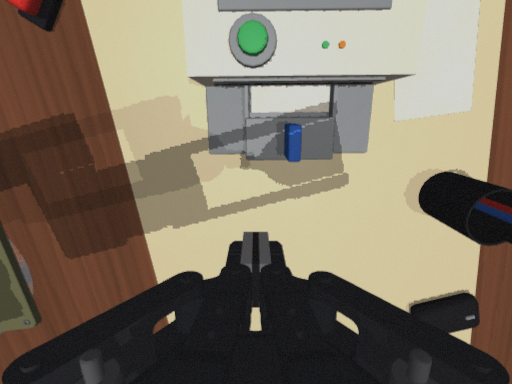

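The button at (253,38) is back up at its original height. The cassette tail at (290,140) is still home, about 5 mm past the shelf edge. The gripper is touching nothing, so I hand in.

```bash
python3 -c "
from workcell import bot
print(bot.job_done())"
```

```text
the job is handed in; nothing more can be done
None
```

The cassette is fully home against the stop and released, the feed button was pressed all the way down and sprang back, and the job was handed in at about 29 s with the other objects untouched.

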